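Open a button-cell magazine for reloading and hold its piston up

ROBOT

A 6-joint arm with a two-finger parallel gripper is mounted at the origin on the work surface. World frame = base frame: x ahead of the robot, y to its left, z up, the work surface at z = 0. Lengths are in m, angles in rad, forces in N, time in s.
With the tool pointing down it reaches from about 0.425 to 0.95 m from the base axis. Payload 3.5 kg.
Tool frame: the origin (TCP) lies on the centre line of the jaws, within the pads' length; the fingertips stand 17 mm ahead of it and the grasp point (between the pads) lies 2 mm behind it; z points along the fingers, y is the line along which they close (so a half turn about z gives the same grasp; the last joint's range is limited). The gripper opens to 85 mm and grips with 20 to 120 N. Pads are 22 mm wide; open, the fingers measure 114 mm over their backs; the gripper's body (76 mm by 85 mm) begins 54 mm behind the grasp point. The pads swing forward as they close: fully open they stand 13 mm farther back than shut.
Start: joints at [-1.492, 0.286, 1.577, -0, 1.279, -0.15], TCP at [0.153, -0.657, 0.248] pointing down, gripper open.
Joint ranges: [-2.77, 2.77], [-0.9, 2.22], [0.21, 2.48], [-1.53, 4.67], [0.24, 2.81], [-2.84, 2.84]. Speed limits (rad/s): [2.79, 2.79, 3.14, 3.14, 3.14, 3.14].

INTERFACE

Orientations are given as a unit quaternion [x, y, z, w].
In Python, from plant import ctrl gives the robot as it stands. The module is installed in compiled form; this text tells all that it offers.
- The arm moves only by the tool drive_tool, never from a script. Its argument "moves" is a list of rows, each a list of 3 entries, a list of its own where there are three numbers: the turn, a rotation vector about the tool's x, y, z in rad, then the shift along the tool's x, y, z in m, then the finger opening in m, from 0 to 0.0854. A call has 1 to 5 rows; each row shifts and turns the commanded pose from where the row before left it, along the tool's axes as they then stand; what a row does not reach is not made up. A row lasts 1/8 s, in which the tool goes at most 62.5 mm and 10.7 degrees, less where a joint would pass 70% of its speed; a pose out of reach is approached as far as the arm can. A call with a gripper value outside its range is refused whole. The fingers move at their own pace and stop on an object; "grip_force" is the grip in N (left out, the last holds). Time passes only in rows, so rows that do not move let the fingers close. It gives the time, the measured TCP pose, the force, the opening and the grip force at its end, in the units of the state.
- ctrl.get_state(): the state, without advancing time (a new reading comes with each control period).
- ctrl.read_camera(name): name is "side" or "top" or "wrist"; returns a dict with "image" (420x560x3 uint8, red, green, blue), "fx", "fy", "cx", "cy" (pixels), "R" (3x3) and "t" (3): a world point X has camera coordinates R X + t. Camera axes: x right, y down, z forward; pixel columns grow to the right and rows downward; lengths in m; the calibration is good to about 2 mm. The wrist camera is an equidistant fisheye: a pixel r from the principal point sees the ray r / f radians off the axis. A picture is of the moment at which its call begins. There is no depth.
- ctrl.sign_off(): hands the job in; it is judged then, once.
The state is a dict: "time": time; "qpos": joint angles; "dq": joint speeds; "joint_efforts": joint torques, N m; "eef_pos": TCP position; "tcp_rot": TCP orientation; "contact_force": force on the tool from outside, world axes, zero at the start; "wrist_torque": the same for the moment, N m; "opening": opening from 0.0 (shut) to 1.0 (fully open); "finger_force": force on a finger pad.
Only numpy, scipy, OpenCV 4.12 (cv2) and the standard library are available. Lean on these libraries where they do the work, as an engineer would, in place of code of your own. Each camera call takes 0.05 s, during which the arm holds its last target. There are 200 camera calls.

TASK

Open the white button-cell magazine for reloading: turn its purple cap anticlockwise (seen from above) as far as it goes, then take the orange grip and draw the square piston rod straight up, without forcing it sideways, until the whole green band on the rod stands above the cap, and stop before the red band below it shows at all. Finish while still holding the rod there, steady and upright, so that a colleague can feed in cells; leave the grey magazine untouched and do not knock the other things on the bench about.

Things in the scene. Friction and masses are not known exactly. Their poses are not given: they have to be found in the camera images.
- magazine: White button-cell magazine with purple cap and orange grip, bolted down; place and yaw vary. Origin at the centre of its underside on the bench, z up. Foot plate 100 (x) x 80 (y) x 12 mm; body 44 x 44 mm up to z = 112 mm; the cap covers z = 113 to 139 mm. Square bore on the z axis, 13 mm wide (12 mm rod), from z = 112 down to its floor at z = 32 mm. Loading window on the -x face.
- cap (a joint): Turn of the purple cap about the magazine's axis, rad: starts 0 to 0.3 (locked), grows anticlockwise seen from above, stops at 1.4 (open; the rod's flange passes its slot from about 1.2 on). Ribbed ring, outside diameter 46 mm, 26 mm tall, captive: it only turns, never rises or comes off. Friction about 0.08 N m; it stays where it is left.
- cap_top (a point): Centre of the purple cap's top face, on the magazine's axis, 139 mm above the bench; turns with the cap. Two tabs at this height lie over the rod's flange when locked, leaving an 18 mm wide slot.
- piston: Piston rod, loose in the bore, 110 to 210 g. Origin at the centre of its foot, z towards the grip; starts on the bore's floor, 32 mm above the bench, axes parallel to the magazine's. Steel stem 12 x 12 mm; flange 30 (x) x 10 (y) mm at 93 to 99 mm from the foot. Green band 73 to 85 mm from the foot: wholly out when raised 34 mm. Red band 37 to 51 mm: shows when raised 56 mm.
- grip (a point): Centre of the orange grip block at the rod's top, 122.5 mm from the rod's foot; at the start 154.5 mm above the bench on the magazine's axis. Block 22 (x) x 14 (y) x 29 mm tall (140 to 169 mm above the bench at the start, just above the cap), axes as the rod's: pinch it across its 14 mm (y) sides from above, centred; about 20 N is enough (a hard off-centre pinch jams the rod).
- spare: The grey magazine, of the same size and shape with black cap and grey grip, bolted to the bench, not part of the job: do not touch it. Origin at the centre of its underside.
- fob_a: Black key fob with one red button, 68 x 36 x 14 mm, loose, origin at the centre of its underside.
- fob_b: Black key fob with one yellow button, same size, loose.
- fob_c: Black key fob with one green button, same size, loose.
- driver: Green-handled screwdriver lying on the bench, 150 mm long, loose.
- tub: Small clear tub with purple lid, 66 mm diameter, 55 mm tall, loose.
- mouse: Round black computer mouse, 60 mm diameter, 34 mm tall, loose.
Things that resemble listed ones, but are neither listed nor needed, are in the scene too. Of the things like the piston, leave any that is turquoise; of the rest the smaller one is meant.

How it is judged:
By the outcome, as a careful person would: the job done as asked, in the order asked, and still so for the second after the job is handed in, while the arm keeps its last pose, push and grip.
It also fails if it takes over 45 s, if anything falls off the work surface, if the arm or the gripper's body presses on something with over 40 N, if the wrist force passes 120 N, or if a joint passes its speed limit or range.

## Working session

There is one attempt and no reset: what is moved stays moved. The work goes in short steps, Python scripts to look and compute and a tool call to move; the robot and the scene stay as the last step left them, time stands still between calls to the robot, and variables do not carry over. Pictures are saved under pics/ and viewed, at most 10 in all, crops included, and the job is handed in when it is done.

Besides the shell and the picture viewer there is one more tool, called after "Request:" by a JSON object that holds its "fn" and its "kwargs". drive_tool: Moves the arm, as the interface text tells. Its arguments: {"type":"object","properties":{"moves":{"type":"array","items":{"type":"array"}},"grip_force":{"type":"number"}},"required":["moves"]}

```bash
mkdir -p pics; cat > h.py <<'E'
import numpy as np, cv2
from plant import ctrl
def snap(n,f):
    c=ctrl.read_camera(n); cv2.imwrite('pics/'+f+'.png',c['image'][:,:,::-1]); np.savez('pics/'+f+'.npz',**c); return c
def ray(c,u,v,fish=False):
    x=(u-c['cx'])/c['fx']; y=(v-c['cy'])/c['fy']
    if fish:
        r=np.hypot(x,y); s=np.sin(r)/r if r>1e-9 else 1.; d=np.array([x*s,y*s,np.cos(r)])
    else: d=np.array([x,y,1.])
    R=np.array(c['R']); d=R.T@d; return -R.T@np.array(c['t']), d/np.linalg.norm(d)
def plane(c,u,v,z,fish=False):
    o,d=ray(c,u,v,fish); return o+d*(z-o[2])/d[2]
def meet(r1,r2):
    (a,d),(b,e)=r1,r2
    s=np.linalg.lstsq(np.stack([d,-e],1),b-a,rcond=None)[0]
    p,q=a+s[0]*d,b+s[1]*e; return (p+q)/2,np.linalg.norm(p-q)
E
python3 - <<'E'
from h import *
ims=[snap(n,n+'0')['image'] for n in('side','top','wrist')]
cv2.imwrite('pics/all.png',cv2.resize(np.vstack([np.hstack(ims[:2]),np.hstack([ims[2],ims[2]*0])]),(800,600))[:,:,::-1])
print(ctrl.get_state())
E
```

```text
{'time': 0.15, 'qpos': array([-1.49195496e+00,  2.87006057e-01,  1.57783306e+00,  3.07974312e-06,
        1.27861332e+00, -1.49999072e-01]), 'dq': array([-1.43457678e-04, -2.34538839e-03, -4.46326665e-03,  7.31784602e-04,
        6.62045261e-04,  4.60718960e-05]), 'joint_efforts': array([ 8.00704984e-04, -4.06602931e+01, -2.93142968e+01, -1.48408458e-04,
        3.95423092e-03, -9.86036810e-06]), 'eef_pos': array([ 0.15311456, -0.65691259,  0.24723979]), 'tcp_rot': array([ 9.93460767e-01,  1.14170225e-01,  3.45507640e-05, -9.29250770e-04]), 'contact_force': array([ 0.10975602, -0.22243911,  0.92161903]), 'wrist_torque': array([-0.04410405,  0.01526311,  0.07611205]), 'finger_force': 0.0, 'opening': 1.001553001103993}
```

View pics/all.png

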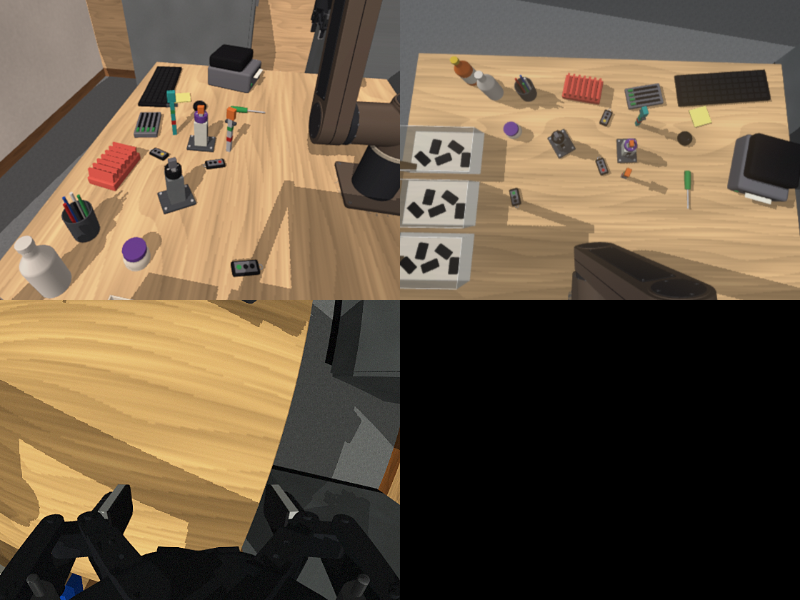

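The white magazine is at about (318,207) in the top view and (281,165) in the side view. An orange decoy rod stands at about top (318,243), a turquoise one at about top (338,160). I'll zoom in and measure.

```bash
python3 - <<'E'
from h import *
s=dict(np.load('pics/side0.npz'));t=dict(np.load('pics/top0.npz'))
a=s['image'][115:225,225:365];b=t['image'][150:260,270:410]
cv2.imwrite('pics/z.png',np.vstack([cv2.resize(x,None,fx=2.7*1,fy=2.7,interpolation=2) for x in(a,b)])[:,:,::-1])
def blobs(c,h0,h1,box):
    h=cv2.cvtColor(c['image'],cv2.COLOR_RGB2HSV);m=cv2.inRange(h,(h0,110,70),(h1,255,255))
    u0,v0,u1,v1=box;k=np.zeros_like(m);k[v0:v1,u0:u1]=m[v0:v1,u0:u1]
    n,l,st,ce=cv2.connectedComponentsWithStats(k)
    return [(ce[i],st[i]) for i in range(1,n) if st[i][4]>8]
for nm,c,box in(('s',s,(225,115,365,225)),('t',t,(270,150,410,260))):
    for col,a,b in(('or',3,14),('pu',125,150)):
        for ce,st in blobs(c,a,b,box): print(nm,col,ce.round(1),st, plane(c,*ce,.15).round(3))
    R=c['R'];print(nm,(-R.T@c['t']).round(3))
E
```

```text
s or [280.7 152.5] [276 146  11  14 123] [ 0.567 -0.115  0.15 ]
s or [323.1 159. ] [316 149  15  20 234] [ 0.462 -0.106  0.15 ]
s or [239.7 171.5] [239 169   3   6  12] [ 0.643 -0.021  0.15 ]
s or [325.2 193. ] [324 189   3   8  15] [0.443 0.022 0.15 ]
s or [316.5 193.5] [316 191   2   6  12] [0.46  0.027 0.15 ]
s pu [280.5 164.9] [272 155  18  17 175] [ 0.557 -0.063  0.15 ]
s [0.403 0.652 0.656]
t or [332.1 168.4] [331 165   4   7  10] [ 0.652 -0.132  0.15 ]
t or [323.9 200.6] [321 196   7  10  63] [ 0.566 -0.11   0.15 ]
t or [318.5 241.1] [313 235  12  14 111] [ 0.462 -0.097  0.15 ]
t pu [317.6 197.5] [316 196   4   4  11] [ 0.573 -0.094  0.15 ]
t pu [321.6 208.5] [319 207   6   4  15] [ 0.545 -0.104  0.15 ]
t [0.374 0.025 1.111]
```

View pics/z.png

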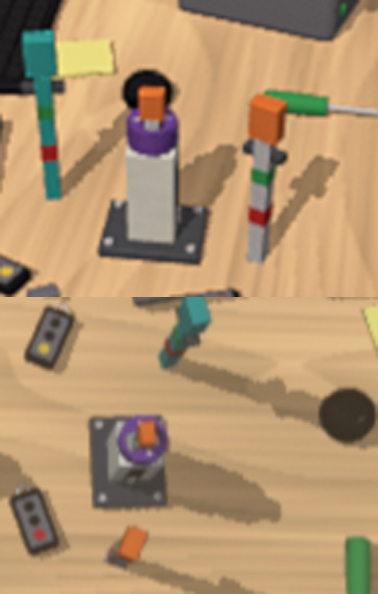

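The white magazine has an orange grip and purple cap, with the orange decoy rod about 100 mm nearer the robot and the turquoise one beyond. Next: triangulate the grip, and get the yaw from the foot plate.

```bash
python3 - <<'E'
from h import *
s=dict(np.load('pics/side0.npz'));t=dict(np.load('pics/top0.npz'))
print('grip',meet(ray(s,280.7,152.5),ray(t,323.9,200.6)))
print('decoy',meet(ray(s,323.1,159),ray(t,318.5,241.1)))
print('turq',meet(ray(s,225+38/2.7,115+50/2.7),ray(t,270+193/2.7,150+(313-297)/2.7)))
h=cv2.cvtColor(t['image'],cv2.COLOR_RGB2HSV);m=cv2.inRange(h,(0,0,0),(180,90,110))
k=np.zeros_like(m);k[190:232,300:334]=m[190:232,300:334]
cs=max(cv2.findContours(k,0,2)[0],key=cv2.contourArea)
P=np.array([plane(t,u,v,.012)[:2] for u,v in cv2.convexHull(cs)[:,0]])
r=cv2.minAreaRect((P*1000).astype(np.float32));print(r,cv2.boxPoints(r),cv2.contourArea(cs))
E
```

```text
grip (array([ 0.56535959, -0.10978667,  0.15357885]), np.float64(0.0005253105063479918))
decoy (array([ 0.46104652, -0.09567579,  0.15670734]), np.float64(0.00020749302946984608))
turq (array([ 0.68099742, -0.15309304,  0.16912969]), np.float64(0.0012558279777108905))
((562.5294799804688, -109.83394622802734), (96.53285217285156, 78.87435913085938), 3.1632728576660156) [[ 512.1604   -73.12027]
 [ 516.5128  -151.87444]
 [ 612.89856 -146.54762]
 [ 608.54614  -67.79346]] 449.0
```

Request:
{"fn": "drive_tool", "kwargs": {"moves": [[[0, 0, 0], [0.0438, -0.0366, 0], 0.0854], [[0, 0, 0], [0.0438, -0.0366, 0], 0.0854], [[0, 0, 0], [0.0438, -0.0366, 0], 0.0854], [[0, 0, 0], [0.0438, -0.0366, 0], 0.0854], [[0, 0, 0], [0.0438, -0.0366, 0], 0.0854]]}}

```text
time: 0.78
eef_pos: [0.3257, -0.4277, 0.248]
tcp_rot: [0.993, 0.114, 0.0, -0.0]
contact_force: [0.0, 0.6, -0.6]
opening: 0.993
finger_force: 0.0
```

Request:
{"fn": "drive_tool", "kwargs": {"moves": [[[0, 0, 0], [0.0438, -0.0366, 0], 0.0854], [[0, 0, 0], [0.0438, -0.0366, 0], 0.0854], [[0, 0, 0], [0.0438, -0.0366, 0], 0.0854], [[0, 0, 0], [0.0438, -0.0366, 0], 0.0854], [[0, 0, 0], [0.0438, -0.0366, 0], 0.0854]]}}

```text
time: 1.4
eef_pos: [0.4974, -0.1998, 0.2482]
tcp_rot: [0.993, 0.114, 0.0, 0.0]
contact_force: [0.5, -0.5, 0.5]
opening: 1.001
finger_force: 0.0
```

Request:
{"fn": "drive_tool", "kwargs": {"moves": [[[0, 0, 0], [0.0438, -0.0366, 0], 0.0854], [[0, 0, 0], [0.0438, -0.0366, 0], 0.0854], [[0, 0, -0.18], [0, 0, 0], 0.0854], [[0, 0, -0.18], [0, 0, 0], 0.0854], [[0, 0, -0.18], [0, 0, 0], 0.0854]]}}

```text
time: 2.02
eef_pos: [0.5653, -0.1099, 0.2478]
tcp_rot: [0.926, 0.378, -0.0, -0.0]
contact_force: [0.5, -0.3, 0.9]
opening: 0.999
finger_force: 0.0
```

Request:
{"fn": "drive_tool", "kwargs": {"moves": [[[0, 0, -0.18], [0, 0, 0], 0.0854], [[0, 0, -0.18], [0, 0, 0], 0.0854], [[0, 0, -0.18], [0, 0, 0], 0.0854], [[0, 0, -0.18], [0, 0, 0], 0.0854], [[0, 0, -0.18], [0, 0, 0], 0.0854]]}}

```text
time: 2.65
eef_pos: [0.5652, -0.1103, 0.2479]
tcp_rot: [0.669, 0.743, -0.0, -0.0]
contact_force: [0.1, 0.2, -0.1]
opening: 1.0
finger_force: 0.0
```

Request:
{"fn": "drive_tool", "kwargs": {"moves": [[[0, 0, -0.18], [0, 0, 0], 0.07], [[0, 0, 0], [0, 0, 0], 0.07]]}}

```text
time: 2.9
eef_pos: [0.5652, -0.1103, 0.2479]
tcp_rot: [0.603, 0.798, -0.0, -0.0]
contact_force: [0.7, -0.1, 0.9]
opening: 0.819
finger_force: 0.0
```

```bash
cat >> h.py <<'E'
from scipy.spatial.transform import Rotation as Ro
def rep():
    s=ctrl.get_state();R=Ro.from_quat(s['tcp_rot']).as_matrix()
    print('t',round(s['time'],2),'p',s['eef_pos'].round(4),'psi',round(np.arctan2(R[1,0],R[0,0]),4),'z',R[:,2].round(4),'F',s['contact_force'].round(2),'T',s['wrist_torque'].round(3),'op',round(s['opening'],3),'ff',round(s['finger_force'],1),'q6',s['qpos'][5].round(2));return s,R
E
python3 - <<'E'
from h import *
rep();c=snap('wrist','w1');s=snap('side','s1');t=snap('top','t1')
g=np.array([.5654,-.1098,.154]);p=c['R']@g+c['t'];th=np.arccos(p[2]/np.linalg.norm(p));k=c['fx']*th/np.hypot(*p[:2]);print('exp',c['cx']+k*p[0],c['cy']+k*p[1])
cv2.imwrite('pics/w1v.png',np.vstack([c['image'],np.hstack([cv2.resize(x,(280,180)) for x in (s['image'][90:270,200:480],t['image'][120:300,200:480])])])[:,:,::-1])
E
```

```text
t 2.9 p [ 0.5652 -0.1103  0.2479] psi 1.8467 z [-7.e-04  3.e-04 -1.e+00] F [ 0.66 -0.05  0.95] T [ 0.016  0.066 -0.011] op 0.819 ff 0.0 q6 -0.64
exp 279.0206184281346 219.4517166071826
```

View pics/w1v.png

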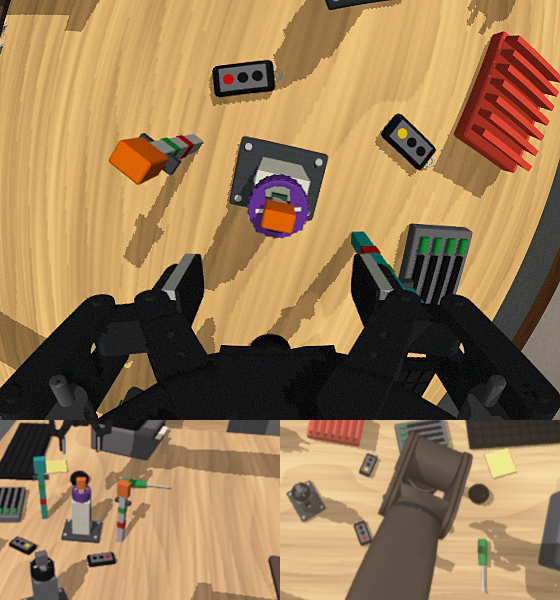

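The wrist view shows the cap at (279,205) and the orange grip at (279,217), close to the predicted (279,219). The decoy rods are clear of the fingers. I'll refine with the wrist image.

```bash
python3 - <<'E'
from h import *
c=dict(np.load('pics/w1.npz'));t=dict(np.load('pics/top0.npz'));s=dict(np.load('pics/side0.npz'))
h=cv2.cvtColor(c['image'],cv2.COLOR_RGB2HSV)
def comp(lo,hi):
    m=cv2.inRange(h,lo,hi);k=np.zeros_like(m);k[165:245,240:315]=m[165:245,240:315]
    return max(cv2.findContours(k,0,1)[0],key=cv2.contourArea)
o=comp((3,150,90),(14,255,255));M=cv2.moments(o);u,v=M['m10']/M['m00'],M['m01']/M['m00'];print(u,v)
W=ray(c,u,v,True)
print('w-top',meet(W,ray(t,323.9,200.6)),'w-side',meet(W,ray(s,280.7,152.5)))
# bright top face
oo=comp((3,150,200),(14,255,255))
for cc,n in((oo,'top'),(o,'all')):
    P=np.float32([plane(c,a,b,.169,True)[:2]*1000 for a,b in cc[:,0]]);print(n,cv2.minAreaRect(P),cv2.contourArea(cc))
p=comp((118,80,50),(155,255,255));hu=cv2.convexHull(p)
P=np.float32([plane(c,a,b,.139,True)[:2]*1000 for a,b in hu[:,0]]);print('cap',cv2.fitEllipse(P),cv2.minAreaRect(P))
cv2.imwrite('pics/w1c.png',cv2.resize(c['image'][120:250,225:335],None,fx=4.5,fy=4.5,interpolation=2)[:,:,::-1])
E
```

```text
278.03723300019595 216.34567901234567
w-top (array([ 0.56526324, -0.10987288,  0.14894889]), np.float64(0.0018546636325371335)) w-side (array([ 0.56453606, -0.10731269,  0.1552987 ]), np.float64(0.0010911018425131375))
top ((563.7129516601562, -106.26754760742188), (19.846738815307617, 12.366883277893066), 3.285435438156128) 492.5
all ((563.1730346679688, -103.4554214477539), (21.309219360351562, 19.825815200805664), 4.178674221038818) 850.5
cap ((563.224609375, -105.21003723144531), (46.57106399536133, 49.32841110229492), 21.102811813354492) ((562.9916381835938, -104.9035873413086), (45.9518928527832, 48.576072692871094), 32.305702209472656)
```

View pics/w1c.png

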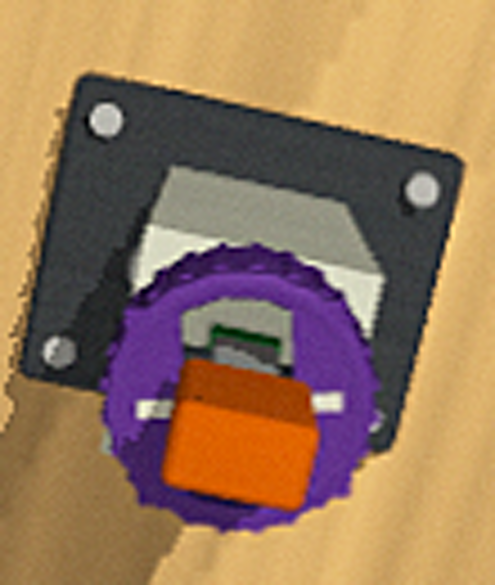

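The crop shows the plate and grip yaw agreeing at about 3.2°. The wrist view puts the axis near (0.5645,-0.108). I'll descend around the cap.

Request:
{"fn": "drive_tool", "kwargs": {"moves": [[[0, 0, 0], [0.0019, 0, 0.03], 0.07], [[0, 0, 0], [0, 0, 0.03], 0.07], [[0, 0, 0], [0, 0, 0.03], 0.07], [[0, 0, 0], [0, 0, 0.027], 0.07], [[0, 0, 0], [0, 0, 0], 0.07]], "grip_force": 25}}

```text
time: 3.68
eef_pos: [0.5631, -0.1079, 0.1287]
tcp_rot: [0.603, 0.798, -0.001, -0.003]
contact_force: [-0.5, 0.1, 0.2]
opening: 0.819
finger_force: 0.0
```

Request:
{"fn": "drive_tool", "kwargs": {"moves": [[[0, 0, 0], [0, 0, 0], 0.055], [[0, 0, 0], [0, 0, 0], 0.047], [[0, 0, 0], [0, 0, 0], 0.04], [[0, 0, 0], [0, 0, 0], 0.04], [[0, 0, 0], [0, 0, 0], 0.04]]}}

```text
time: 4.3
eef_pos: [0.5654, -0.1092, 0.1334]
tcp_rot: [0.602, 0.798, -0.0, 0.001]
contact_force: [-3.1, -0.4, 6.4]
opening: 0.527
finger_force: 25.9
```

```bash
python3 - <<'E'
from h import *
rep();c=snap('wrist','w2');s=snap('side','s2')
cv2.imwrite('pics/w2v.png',np.hstack([cv2.resize(c['image'][150:360,150:410],(520,420)),cv2.resize(s['image'][100:220,220:300],(280,420))])[:,:,::-1])
E
```

```text
t 4.3 p [ 0.5654 -0.1092  0.1334] psi 1.8487 z [ 0.0012 -0.0014 -1.    ] F [-3.14 -0.36  6.41] T [-0.062  0.624 -0.04 ] op 0.527 ff 25.9 q6 -0.64
```

View pics/w2v.png

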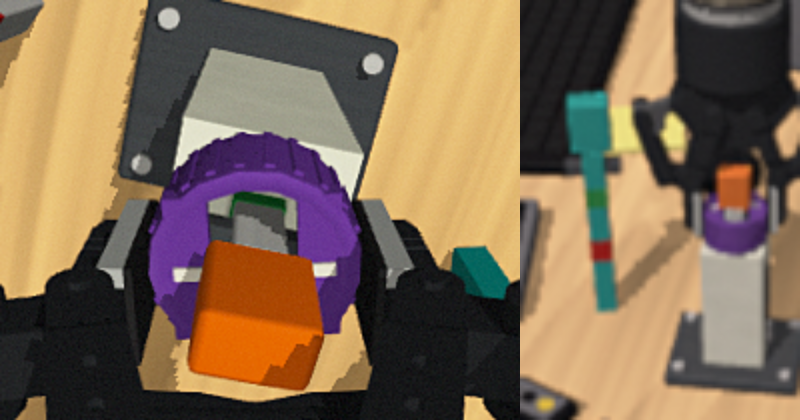

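The pads hold the cap at 45 mm with the grip centred between them. There is a small upward force (6 N) and an offset of about 1 mm, so I'll ease off, shift slightly, and regrip.

Request:
{"fn": "drive_tool", "kwargs": {"moves": [[[0, 0, 0], [0, 0, 0], 0.055], [[0, 0, 0], [0, 0.0012, -0.004], 0.055], [[0, 0, 0], [0, 0, 0], 0.047], [[0, 0, 0], [0, 0, 0], 0.04], [[0, 0, 0], [0, 0, 0], 0.04]]}}

```text
time: 5.03
eef_pos: [0.5653, -0.1086, 0.1361]
tcp_rot: [0.602, 0.798, -0.001, -0.001]
contact_force: [-5.0, -1.0, 6.2]
opening: 0.529
finger_force: 25.3
```

Request:
{"fn": "drive_tool", "kwargs": {"moves": [[[0, 0, 0], [0, 0, 0], 0.04], [[0, 0, -0.06], [0, 0, 0], 0.04], [[0, 0, -0.1], [0, 0, 0], 0.04], [[0, 0, -0.1], [0, 0, 0], 0.04], [[0, 0, 0], [0, 0, 0], 0.04]]}}

```text
time: 5.65
eef_pos: [0.5655, -0.1085, 0.1361]
tcp_rot: [0.493, 0.87, -0.001, -0.001]
contact_force: [-4.2, -0.6, 4.5]
opening: 0.528
finger_force: 25.0
```

```bash
python3 -c "
from h import *
rep()"
```

```text
t 5.65 p [ 0.5655 -0.1085  0.1361] psi 2.1103 z [-2.2e-03 -6.0e-04 -1.0e+00] F [-4.19 -0.6   4.52] T [-0.166  0.862  0.034] op 0.528 ff 25.0 q6 -0.9
```

Request:
{"fn": "drive_tool", "kwargs": {"moves": [[[0, 0, -0.12], [0, 0, 0], 0.04], [[0, 0, -0.12], [0, 0, 0], 0.04], [[0, 0, -0.12], [0, 0, 0], 0.04], [[0, 0, -0.12], [0, 0, 0], 0.04], [[0, 0, -0.12], [0, 0, 0], 0.04]]}}

```text
time: 6.28
eef_pos: [0.5658, -0.1082, 0.1361]
tcp_rot: [0.213, 0.977, -0.0, -0.001]
contact_force: [-4.1, 1.9, 5.2]
opening: 0.526
finger_force: 25.3
```

```bash
python3 -c "
from h import *
rep()"
```

```text
t 6.28 p [ 0.5658 -0.1082  0.1361] psi 2.7127 z [-1.1e-03  1.0e-04 -1.0e+00] F [-4.11  1.94  5.16] T [-0.057  0.64  -0.073] op 0.526 ff 25.3 q6 -1.51
```

Request:
{"fn": "drive_tool", "kwargs": {"moves": [[[0, 0, -0.08], [0, 0, 0], 0.04], [[0, 0, -0.08], [0, 0, 0], 0.04], [[0, 0, -0.08], [0, 0, 0], 0.04], [[0, 0, -0.06], [0, 0, 0], 0.04], [[0, 0, 0], [0, 0, 0], 0.04]]}}

```text
time: 6.9
eef_pos: [0.5659, -0.108, 0.1361]
tcp_rot: [0.066, 0.998, 0.0, -0.0]
contact_force: [-3.7, 2.1, 5.3]
opening: 0.526
finger_force: 25.0
```

```bash
python3 -c "
from h import *
rep()"
```

```text
t 6.9 p [ 0.5659 -0.108   0.1361] psi 3.0095 z [-9.e-04  3.e-04 -1.e+00] F [-3.73  2.1   5.31] T [0.068 0.573 0.113] op 0.526 ff 25.0 q6 -1.8
```

Request:
{"fn": "drive_tool", "kwargs": {"moves": [[[0, 0, -0.06], [0, 0, 0], 0.04], [[0, 0, -0.06], [0, 0, 0], 0.04], [[0, 0, 0], [0, 0, 0], 0.04]]}}

```text
time: 7.28
eef_pos: [0.5659, -0.1079, 0.1361]
tcp_rot: [0.006, 1.0, 0.0, -0.0]
contact_force: [-3.6, 1.8, 5.1]
opening: 0.524
finger_force: 25.0
```

```bash
python3 -c "
from h import *
rep()"
```

```text
t 7.28 p [ 0.5659 -0.1079  0.1361] psi 3.1294 z [-8.e-04  5.e-04 -1.e+00] F [-3.61  1.76  5.07] T [0.108 0.502 0.059] op 0.524 ff 25.0 q6 -1.92
```

Request:
{"fn": "drive_tool", "kwargs": {"moves": [[[0, 0, -0.06], [0, 0, 0], 0.04], [[0, 0, -0.06], [0, 0, 0], 0.04], [[0, 0, 0], [0, 0, 0], 0.04]]}}

```text
time: 7.65
eef_pos: [0.5674, -0.1076, 0.136]
tcp_rot: [-0.051, 0.999, 0.001, 0.002]
contact_force: [3.2, 3.7, 2.6]
opening: 0.525
finger_force: 36.1
```

```bash
python3 -c "
from h import *
rep()"
```

```text
t 7.65 p [ 0.5674 -0.1076  0.136 ] psi -3.0392 z [ 0.0044  0.0022 -1.    ] F [3.21 3.72 2.64] T [ 0.588 -0.563 -0.838] op 0.525 ff 36.1 q6 -2.04
```

The moment about z rose to -0.84 N m at the stop after about 1.39 rad of turn. I'll release, rise 30 mm with the pads beside the grip, square up, and look.

Request:
{"fn": "drive_tool", "kwargs": {"moves": [[[0, 0, 0], [0, 0, 0], 0.06], [[0, 0, 0], [0, 0, 0], 0.06], [[0, 0, 0.048], [0, 0, -0.015], 0.06], [[0, 0, 0], [0, 0, -0.013], 0.06], [[0, 0, 0], [0, 0, 0], 0.06]], "grip_force": 20}}

```text
time: 8.28
eef_pos: [0.5668, -0.1087, 0.1648]
tcp_rot: [-0.03, 1.0, -0.001, 0.001]
contact_force: [0.8, 0.4, 0.6]
opening: 0.708
finger_force: 0.0
```

```bash
python3 - <<'E'
from h import *
rep();c=snap('wrist','w3');s=snap('side','s3')
cv2.imwrite('pics/w3v.png',np.hstack([cv2.resize(c['image'][150:360,150:410],(520,420)),cv2.resize(s['image'][100:220,220:300],(280,420))])[:,:,::-1])
E
```

```text
t 8.28 p [ 0.5668 -0.1087  0.1648] psi -3.0814 z [ 0.0025 -0.0014 -1.    ] F [0.77 0.41 0.55] T [ 0.019 -0.02   0.036] op 0.708 ff 0.0 q6 -2.0
```

View pics/w3v.png

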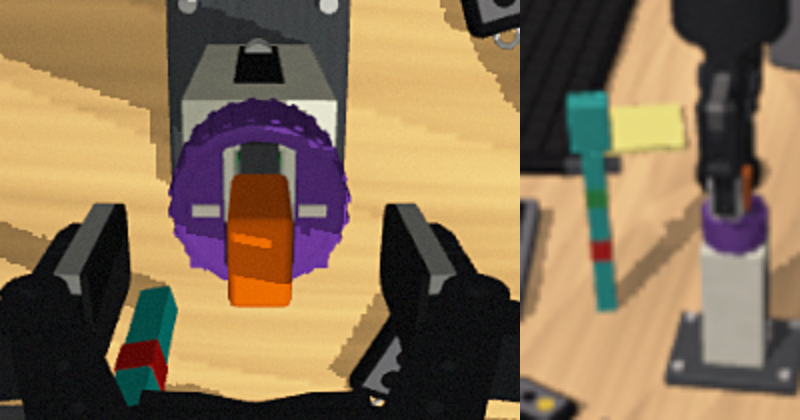

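The cap slot now lies along the flange, and the window side faces the camera. The grip sits at crop (260,240), centred between the pads to within about 1 mm. I'll check the offset numerically.

```bash
python3 - <<'E'
from h import *
c=dict(np.load('pics/w3.npz'));s,R=rep()
for q in((231,247),(291,249),(290,305),(231,305)):
    p=plane(c,150+q[0]/2,150+q[1]/2,.169,True);print(p.round(4),(R.T@(p-s['eef_pos'])).round(4))
E
```

```text
t 8.38 p [ 0.5659 -0.1083  0.1633] psi -3.0818 z [-1.e-04 -2.e-04 -1.e+00] F [ 0.59  0.61 -0.78] T [-0.047 -0.025 -0.05 ] op 0.701 ff 0.0 q6 -2.0
[ 0.5591 -0.1133  0.169 ] [ 0.0071 -0.0045 -0.0057]
[ 0.5589 -0.1009  0.169 ] [ 0.0066  0.0079 -0.0057]
[ 0.5726 -0.0999  0.169 ] [-0.0071  0.008  -0.0057]
[ 0.5733 -0.1126  0.169 ] [-0.0071 -0.0047 -0.0057]
```

Request:
{"fn": "drive_tool", "kwargs": {"moves": [[[0, 0, 0], [0.0008, 0.0004, 0.001], 0.03], [[0, 0, 0], [0, 0, 0], 0.02], [[0, 0, 0], [0, 0, 0], 0.014], [[0, 0, 0], [0, 0, 0], 0.008], [[0, 0, 0], [0, 0, 0], 0.008]], "grip_force": 22}}

```text
time: 9.0
eef_pos: [0.5651, -0.1079, 0.162]
tcp_rot: [-0.03, 1.0, 0.0, -0.0]
contact_force: [0.5, -0.2, -0.9]
opening: 0.158
finger_force: 22.3
```

Request:
{"fn": "drive_tool", "kwargs": {"moves": [[[0, 0, 0], [0, 0, 0], 0.008], [[0, 0, 0], [0, 0, 0], 0.008]]}}

```text
time: 9.25
eef_pos: [0.5651, -0.1079, 0.1621]
tcp_rot: [-0.03, 1.0, 0.0, -0.0]
contact_force: [-0.2, 0.4, -1.5]
opening: 0.162
finger_force: 22.2
```

```bash
python3 -c "
from h import *
rep()"
```

```text
t 9.25 p [ 0.5651 -0.1079  0.1621] psi -3.0824 z [-5.e-04  2.e-04 -1.e+00] F [-0.2   0.37 -1.54] T [ 0.017 -0.024 -0.026] op 0.162 ff 22.2 q6 -1.99
```

Gripped at about 14 mm with almost no side force. Lift slowly, aiming for 43–45 mm (allowed 34–56).

Request:
{"fn": "drive_tool", "kwargs": {"moves": [[[0, 0, 0], [0, 0, -0.002], 0.008], [[0, 0, 0], [0, 0, -0.003], 0.008], [[0, 0, 0], [0, 0, -0.003], 0.008], [[0, 0, 0], [0, 0, -0.002], 0.008], [[0, 0, 0], [0, 0, 0], 0.008]]}}

```text
time: 9.88
eef_pos: [0.5653, -0.108, 0.1726]
tcp_rot: [-0.03, 1.0, -0.0, 0.0]
contact_force: [0.1, 1.4, -1.1]
opening: 0.155
finger_force: 22.2
```

```bash
python3 -c "
from h import *
rep()"
```

```text
t 9.88 p [ 0.5653 -0.108   0.1726] psi -3.0824 z [ 5.e-04 -2.e-04 -1.e+00] F [ 0.14  1.41 -1.15] T [-0.038  0.022  0.006] op 0.155 ff 22.2 q6 -1.99
```

Request:
{"fn": "drive_tool", "kwargs": {"moves": [[[0, 0, 0], [0, 0, -0.003], 0.008], [[0, 0, 0], [0, 0, -0.004], 0.008], [[0, 0, 0], [0, 0, -0.004], 0.008], [[0, 0, 0], [0, 0, -0.004], 0.008], [[0, 0, 0], [0, 0, -0.003], 0.008]]}}

```text
time: 10.5
eef_pos: [0.5653, -0.1079, 0.1908]
tcp_rot: [-0.03, 1.0, -0.0, 0.0]
contact_force: [0.1, 0.5, -1.3]
opening: 0.158
finger_force: 22.2
```

Request:
{"fn": "drive_tool", "kwargs": {"moves": [[[0, 0, 0], [0, 0, -0.004], 0.008], [[0, 0, 0], [0, 0, -0.004], 0.008], [[0, 0, 0], [0, 0, -0.004], 0.008], [[0, 0, 0], [0, 0, -0.004], 0.008], [[0, 0, 0], [0, 0, 0], 0.008]]}}

```text
time: 11.12
eef_pos: [0.5654, -0.108, 0.2068]
tcp_rot: [-0.03, 1.0, -0.0, 0.0]
contact_force: [-0.7, -0.5, -2.4]
opening: 0.159
finger_force: 22.2
```

Request:
{"fn": "drive_tool", "kwargs": {"moves": [[[0, 0, 0], [0, 0, 0], 0.008], [[0, 0, 0], [0, 0, 0], 0.008], [[0, 0, 0], [0, 0, 0], 0.008]]}}

```text
time: 11.5
eef_pos: [0.5652, -0.1079, 0.2061]
tcp_rot: [-0.03, 1.0, 0.0, -0.0]
contact_force: [0.1, -0.0, -2.8]
opening: 0.16
finger_force: 22.2
```

```bash
python3 - <<'E'
from h import *
rep();c=snap('wrist','w4');s=snap('side','s4')
cv2.imwrite('pics/w4v.png',np.hstack([cv2.resize(c['image'][150:360,150:410],(460,420)),cv2.resize(s['image'][80:200,235:325],(315,420))])[:,:,::-1])
E
```

```text
t 11.5 p [ 0.5652 -0.1079  0.2061] psi -3.0824 z [-3.e-04  1.e-04 -1.e+00] F [ 0.09 -0.03 -2.84] T [0.007 0.103 0.028] op 0.16 ff 22.2 q6 -1.99
```

View pics/w4v.png

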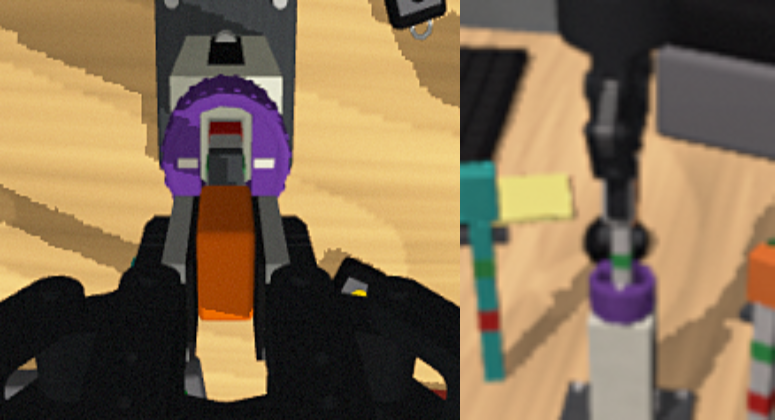

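The side view shows the green band fully above the cap at (622,262), with bare steel below it. The lift is 44 mm, inside the 34–56 mm limits. The wrist view shows the red band still down inside the cap. The rod is steady and upright, so I'm handing in.

```bash
python3 -c "
from plant import ctrl
print(ctrl.sign_off())"
```

```text
the job is handed in; nothing more can be done
None
```

I turned the purple cap about 1.39 rad anticlockwise to its stop, drew the rod straight up 44 mm and handed in with it held steady: the whole green band is above the cap, and the red band is still below the cap's top, though the wrist camera can see it down the slot.

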